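# Smooth down the chips of a sample chart

### The arm

A 7-joint arm with a two-finger parallel gripper is mounted at the origin on the work surface. World frame = base frame: x ahead of the robot, y to its left, z up, the work surface at z = 0. Lengths are in mm, angles in degrees, forces in N, time in s.
With the tool pointing down it reaches from about 400 to 875 mm from the base axis. Payload 6.5 kg.
Tool frame: the origin (TCP) lies at the very end of the fingers, on their centre line; the grasp point (between the pads) lies 19 mm behind it; z points along the fingers, y is the line along which they close (so a half turn about z gives the same grasp; the last joint's range is limited). The gripper opens to 85 mm and grips with 20 to 120 N. Pads are 22 mm wide; open, the fingers measure 114 mm over their backs; the gripper's body (76 mm by 85 mm) begins 54 mm behind the grasp point. The pads swing forward as they close: fully open they stand 13 mm farther back than shut.
Start: joints at [-67.449, 30.733, -0.252, 88.115, 0.149, 61.152, -4.079], TCP at [288.445, 582.486, 205.99] pointing down, gripper open.
Joint ranges: [-154.64, 154.64], [-21.42, 123.67], [-72.66, 72.17], [13.99, 137.28], [-74.86, 254.86], [10.95, 109.41], [-158.01, 158.01]. Speed limits (degrees/s): [136.94, 136.94, 180, 180, 180, 180, 180].

### API

Orientations are given as a 3x3 rotation matrix whose columns are the frame's x, y, z axes.
In Python, from workcell import bot gives the robot as it stands. The module is installed in compiled form; this text tells all that it offers.
- The arm moves only by the shell command python3 -m handwheel 'ROWS'. ROWS is a JSON object of lists of equal length, an entry for each row: "translation": the shift along the tool's x, y, z in m, a list of three; "dr": the turn, a rotation vector about the tool's x, y, z in degrees, a list of three; "claw": the closure in counts, from 0 (fully open) to 255 (shut). A call has 1 to 20 rows; each row shifts and turns the commanded pose from where the row before left it, along the tool's axes as they then stand; what a row does not reach is not made up. A row lasts 1/10 s, in which the tool goes at most 50 mm and 8.59 degrees, less where a joint would pass 70% of its speed; a pose out of reach is approached as far as the arm can. A call is refused whole if a number of a shift passes 0.05 or a number of a turn 8.59, either way. A call with a gripper value outside its range is refused whole. The fingers move at their own pace and stop on an object; the grip force is fixed at half the most. Time passes only in rows, so rows that do not move let the fingers close. It gives the time, the measured TCP pose, the force, the opening and the grip force at its end, in the units of the state.
- bot.read_state(): the state, without advancing time (a new reading comes with each control period).
- bot.snapshot(name): name is "scene" or "top" or "wrist"; returns a dict with "color" (384x512x3 uint8, red, green, blue), "fx", "fy", "cx", "cy" (pixels), "rvec" (rotation vector, rad) and "tvec" (3), from world to camera coordinates, as OpenCV has them. Camera axes: x right, y down, z forward; pixel columns grow to the right and rows downward; lengths in mm; the calibration is good to about 2 mm. A picture is of the moment at which its call begins. There is no depth.
- bot.job_done(): hands the job in; it is judged then, once.
The state is a dict: "time_s": time; "joints": joint angles; "dq": joint speeds; "joint_efforts": joint torques, N m; "eef_pos": TCP position; "tcp_rot": TCP orientation; "contact_force": force on the tool from outside, world axes, zero at the start; "wrist_torque": the same for the moment, N m; "opening": finger opening in mm; "finger_force": force on a finger pad.
Only numpy, scipy, OpenCV 4.12 (cv2) and the standard library are available. Lean on these libraries where they do the work, as an engineer would, in place of code of your own. Each camera call takes 0.05 s, during which the arm holds its last target. There are 200 camera calls.

### The job

The material chips on the sample chart have been left standing up on their hinges; smooth the row down so that the chart can be hung away. With the fingertip, stroke lightly along the row in one pass, from the brass eyelet end (the side the chips are hinged on) chip by chip to the last, without taking the fingertip off the row on the way (never more than 2.5 cm above the flat chips), so that all five lie flat on the board. Do not pinch, lift or shift the chart, and leave the other things where they are.

Things in the scene. Friction and masses are not known exactly. Their poses are not given: they have to be found in the camera images.
- chart: sample chart: loose steel-backed plywood board, 150 (x) by 370 (y) by 12 mm, about 0.9 kg, flat on the table. Origin: centre of its underside; x roughly away from the robot, y along the row away from the eyelet, z up. On it five chips in a row centred on x = +25 mm; when flat their tops are at z = 16 mm and hinge parts stand no higher. Paper label cards on the margin at x = -67 to -27 mm
- eyelet (a point): centre of the brass hanging eyelet (20 mm disc, flush with the board's top, z = 12 mm), at x = +25, y = -166 mm of the chart, on the row's middle line. This end is the eyelet end
- chip1 (a joint): hinge of chip 1, dark wood, nearest the eyelet: 50 (x) by 50 (y) by 4 mm, hinged on its edge nearest the eyelet: axis along the chart's x at y = -135, z = 14 mm; flat free edge at y = -85 mm. 0 rad = flat, grows as the free edge rises (1.0: 42 mm up, leaning away from the eyelet). Friction hinge: stays as left, moved by 0.5 N at the free edge; stops at 0 and 1.5
- chip2 (a joint): hinge of chip 2, blue, counted from the eyelet: 50 (x) by 50 (y) by 4 mm, hinged on its edge nearest the eyelet: axis along the chart's x at y = -75, z = 14 mm; flat free edge at y = -25 mm. 0 rad = flat, grows as the free edge rises (1.0: 42 mm up, leaning away from the eyelet). Friction hinge: stays as left, moved by 0.5 N at the free edge; stops at 0 and 1.5
- chip3 (a joint): hinge of chip 3, green, counted from the eyelet: 50 (x) by 50 (y) by 4 mm, hinged on its edge nearest the eyelet: axis along the chart's x at y = -15, z = 14 mm; flat free edge at y = +35 mm. 0 rad = flat, grows as the free edge rises (1.0: 42 mm up, leaning away from the eyelet). Friction hinge: stays as left, moved by 0.5 N at the free edge; stops at 0 and 1.5
- chip4 (a joint): hinge of chip 4, terracotta, counted from the eyelet: 50 (x) by 50 (y) by 4 mm, hinged on its edge nearest the eyelet: axis along the chart's x at y = +45, z = 14 mm; flat free edge at y = +95 mm. 0 rad = flat, grows as the free edge rises (1.0: 42 mm up, leaning away from the eyelet). Friction hinge: stays as left, moved by 0.5 N at the free edge; stops at 0 and 1.5
- chip5 (a joint): hinge of chip 5, ochre, last of the row: 50 (x) by 50 (y) by 4 mm, hinged on its edge nearest the eyelet: axis along the chart's x at y = +105, z = 14 mm; flat free edge at y = +155 mm. 0 rad = flat, grows as the free edge rises (1.0: 42 mm up, leaning away from the eyelet). Friction hinge: stays as left, moved by 0.5 N at the free edge; stops at 0 and 1.5
- chip1_edge (a point): middle of the free edge of the dark wood chip, on its top face (moves with the chip)
- chip2_edge (a point): middle of the free edge of the blue chip, on its top face (moves with the chip)
- chip3_edge (a point): middle of the free edge of the green chip, on its top face (moves with the chip)
- chip4_edge (a point): middle of the free edge of the terracotta chip, on its top face (moves with the chip)
- chip5_edge (a point): middle of the free edge of the ochre chip, on its top face (moves with the chip)
- loupe: bystander: small dark steel folding magnifier, 30 x 30 x 35 mm, 45 g, standing loose on the label margin of the chart, on the robot's side of the chips; origin: centre of its underside
- ink_jar: bystander: lidded ink jar, 60 mm across, 60 mm tall, blue label, black cap, beyond the far long edge of the chart; origin: centre of its underside
- tape_roll: bystander: roll of cream paper tape lying flat, 92 mm across, 19 mm tall, between the robot and the chart; origin: centre of its underside
- pencil_pot: bystander: white pot 76 mm across and 90 mm tall with pencils up to 160 mm, left of the chart; origin: centre of its underside
- tile: bystander: loose blue ceramic tile 95 x 95 x 9 mm, right of the chart; origin: centre of its underside
- brayer: bystander: ink roller with 100 mm rubber roll and wooden handle, lying, about 180 mm long and 35 mm tall, right of the chart; origin: under the middle of the roll, handle towards its -x
- ink_knife: bystander: flat ink knife (spatula) lying left of the chart, 280 mm long, 20 mm tall; origin under the joint of handle and blade shank, blade towards its +x

How it is judged:
By the outcome, as a careful person would: the job done as asked, in the order asked, and still so for the second after the job is handed in, with the robot touching nothing.
It also fails if it takes over 48 s, if anything falls off the work surface, if the arm or the gripper's body presses on something with over 40 N, if the wrist force passes 120 N, or if a joint passes its speed limit or range.

## Working session

There is one attempt and no reset: what is moved stays moved. The work goes in short steps, Python scripts to look and compute and a shell command to move; the robot and the scene stay as the last step left them, time stands still between calls to the robot, and variables do not carry over. Pictures are saved under pics/ and viewed, at most 10 in all, crops included, and the job is handed in when it is done.

```bash
mkdir -p pics; cat > h.py <<'E'
import numpy as np, cv2
from workcell import bot
def snap(n,f):
    s=bot.snapshot(n); cv2.imwrite('pics/'+f,s['color'][:,:,::-1]); np.save('pics/'+f[:-4]+'.npy',s,allow_pickle=True); return s
def load(f): return np.load('pics/'+f+'.npy',allow_pickle=True).item()
def ray(s,u,v):
    R,_=cv2.Rodrigues(np.array(s['rvec'],float)); t=np.array(s['tvec'],float).ravel()
    d=R.T@np.array([(u-s['cx'])/s['fx'],(v-s['cy'])/s['fy'],1.]); return -R.T@t,d
def onz(s,u,v,z):
    o,d=ray(s,u,v); return o+d*(z-o[2])/d[2]
def tri(a,ua,b,ub):
    o1,d1=ray(a,*ua);o2,d2=ray(b,*ub)
    k=np.linalg.lstsq(np.c_[d1,-d2],o2-o1,rcond=None)[0]
    p,q=o1+k[0]*d1,o2+k[1]*d2; return (p+q)/2,np.linalg.norm(p-q)
E
python3 - <<'E'
from h import *
for n in('top','scene'): snap(n,n+'1.png')
s=bot.read_state()
for k in('time_s','eef_pos','tcp_rot','contact_force','opening'):print(k,np.round(s[k],3))
a=np.vstack([cv2.imread('pics/top1.png')])
E
```

```text
time_s 0.1
eef_pos [288.219 581.947 205.182]
tcp_rot [[-0.896  0.444 -0.001]
 [ 0.444  0.896 -0.001]
 [-0.    -0.002 -1.   ]]
contact_force [-0.46   0.007 -0.399]
opening 85.256
```

View pics/top1.png

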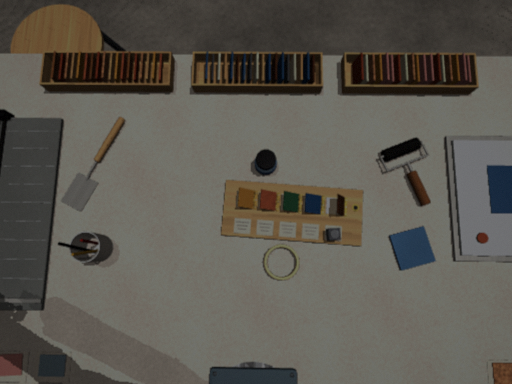

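View pics/scene1.png

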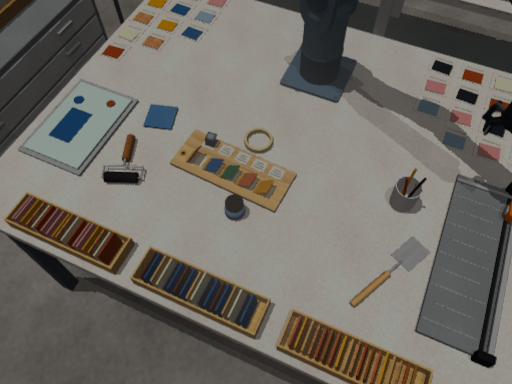

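The top view shows the chart at about (222–363, 181–245), with the eyelet at (355,208) on the right (-y). Chip 1 stands steepest, and the loupe is at (333,234). In the scene view the eyelet is at (183,153). Next I'll measure the chart and the chip edges.

```bash
python3 - <<'E'
from h import *
t=load('top1');c=load('scene1')
print([onz(t,*p,0).round(0) for p in((265,160),(333,240),(282,262))])
a=cv2.resize(t['color'][170:260,210:375,::-1],None,fx=4.8,fy=4.8,interpolation=cv2.INTER_CUBIC)
b=cv2.resize(c['color'][125:215,160:310,::-1],None,fx=5.28,fy=5.28,interpolation=cv2.INTER_CUBIC)
cv2.imwrite('pics/ca.png',np.clip(a*1.6,0,255));cv2.imwrite('pics/cb.png',np.clip(b*1.3,0,255))
# chart by hue
hsv=cv2.cvtColor(t['color'],cv2.COLOR_RGB2HSV);m=cv2.inRange(hsv,(8,60,60),(25,255,255))
m[:170]=0;m[260:]=0;m[:,:215]=0;m[:,370:]=0
m=cv2.morphologyEx(m,cv2.MORPH_OPEN,np.ones((3,3)))
r=cv2.minAreaRect(cv2.findNonZero(m));bx=cv2.boxPoints(r);print(bx)
P=np.array([onz(t,*p,12) for p in bx]);print(P.round(1),[np.linalg.norm(P[i]-P[i-1]).round(1) for i in range(4)],P.mean(0))
E
```

```text
[array([647., -25.,   0.]), array([ 430., -207.,    0.]), array([371., -72.,   0.])]
[[220.31094 235.05627]
 [224.57608 179.00037]
 [365.13193 189.69482]
 [360.8668  245.75073]]
[[ 438.6   91.5   12. ]
 [ 589.9   84.3   12. ]
 [ 564.4 -293.1   12. ]
 [ 415.4 -276.5   12. ]] [np.float64(368.8), np.float64(151.4), np.float64(378.2), np.float64(150.0)] [502.06833225 -98.43952053  12.        ][ WARN:0@0.174] global loadsave.cpp:1063 imwrite_ Unsupported depth image for selected encoder is fallbacked to CV_8U.
```

View pics/ca.png

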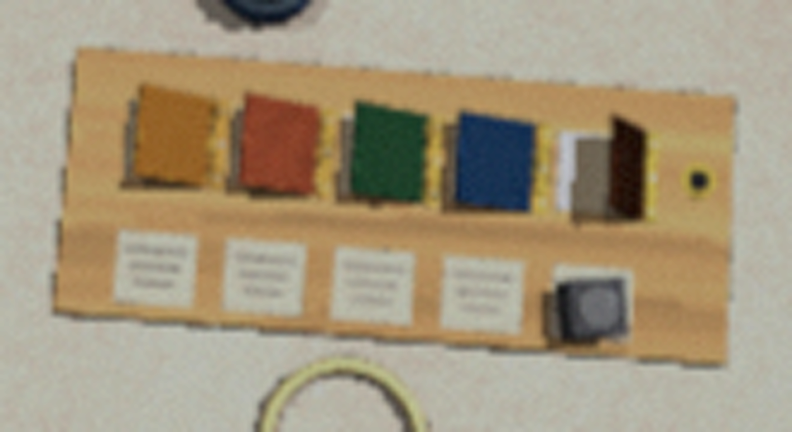

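View pics/cb.png

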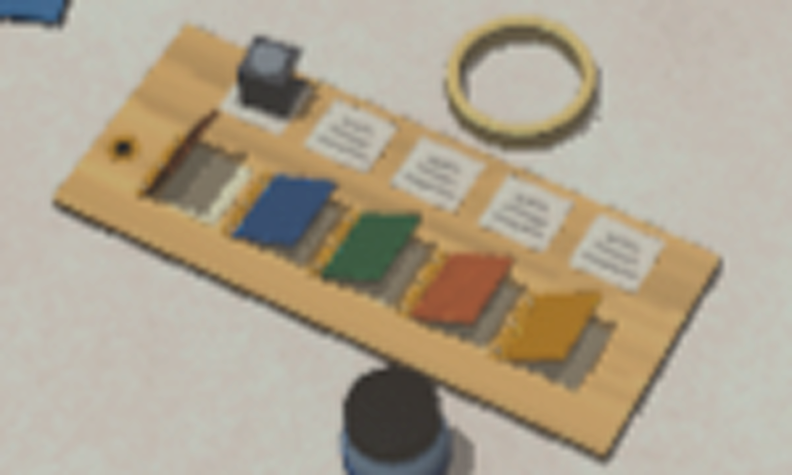

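The crops show the chart corners, the eyelet (ca 698,181; cb 123,148), chips 2–5 tilted moderately and chip 1 close to upright. I'll triangulate these now.

```bash
python3 - <<'E'
from h import *
t=load('top1');c=load('scene1')
A=lambda x,y:((x+.5)/4.8-.5+210,(y+.5)/4.8-.5+170)
B=lambda x,y:((x+.5)/5.28-.5+160,(y+.5)/5.28-.5+125)
pts={'far+y':((78,47),(605,450)),'far-y':((735,98),(55,200)),'near-y':((726,365),(185,24)),'near+y':((55,312),(722,260)),'eye':((698,181),(123,148)),
'c1near':((612,217),(215,113)),'c1far':((612,115),(176,157)),'c2near':((457,206),(338,182)),'c2far':((462,111),(292,246)),'c3near':((350,199),(421,215)),'c3far':((356,102),(378,283)),'c4near':((241,187),(511,257)),'c4far':((247,94),(467,323)),'c5near':((134,178),(601,291)),'c5far':((142,86),(562,358)),
'loupetop':((592,305),(277,55))}
W={}
for k,(a,b) in pts.items():
    p,e=tri(t,A(*a),c,B(*b));W[k]=p;print(k,p.round(1),e.round(1),onz(t,*A(*a),12).round(1)[:2],onz(c,*B(*b),12).round(1)[:2])
K=['far+y','far-y','near-y','near+y','eye']
L=np.array([[75,185],[75,-185],[-75,-185],[-75,185],[25,-166]],float)
for nm,Q in(('tri',[W[k][:2] for k in K]),('top',[onz(t,*A(*pts[k][0]),12)[:2] for k in K]),('scene',[onz(c,*B(*pts[k][1]),12)[:2] for k in K])):
    Q=np.array(Q);U,S,V=np.linalg.svd((L-L.mean(0)).T@(Q-Q.mean(0)));R=(U@V).T
    o=Q.mean(0)-R@L.mean(0);r=Q-(L@R.T+o);print(nm,o.round(1),np.degrees(np.arctan2(R[1,0],R[0,0])).round(2),np.abs(r).max().round(1))
    for k in W:
        if k[0]in'cl':print(k,np.r_[R.T@(W[k][:2]-o),W[k][2]].round(0),end=' ') if nm=='tri' else 0
E
```

```text
far+y [588.9  80.2  12.7] 1.2 [588.8  80.8] [588.8  79.5]
far-y [ 564.6 -288.3    6.3] 0.1 [ 563.5 -286.6] [ 567.6 -285.5]
near-y [ 416.3 -279.1    8. ] 3.2 [ 415.6 -276.5] [ 419.1 -278.8]
near+y [440.3  90.3   4.6] 0.1 [439.8  89.6] [445.   91.7]
eye [ 517.1 -266.2   11. ] 2.9 [ 516.5 -264.6] [ 517.9 -267.3]
c1near [ 492.3 -211.6   45.8] 4.0 [ 495.9 -216.7] [ 472.2 -229.1]
c1far [ 543.1 -207.4   68.8] 2.5 [ 553.1 -218.1] [ 510.7 -235. ]
c2near [ 498.7 -129.7   31.7] 1.5 [ 501.  -131.4] [ 487.2 -138. ]
c2far [ 550.8 -132.9   33.6] 1.8 [ 554.5 -134.7] [ 539.1 -142. ]
c3near [501.8 -72.7  35.6] 3.9 [504.3 -72.3] [488.4 -82.5]
c3far [554.7 -75.2  36.6] 2.4 [559.  -75.6] [541.6 -84.6]
c4near [507.4 -13.3  36.4] 3.0 [510.3 -11.8] [493.6 -21.6]
c4far [558.6 -16.5  38. ] 4.1 [562.9 -14.6] [545.1 -25.9]
c5near [510.9  44.3  42.3] 3.2 [514.7  47.7] [493.6  35.7]
c5far [561.   41.7  43.3] 1.7 [566.8  44.3] [544.1  33.4]
loupetop [ 444.2 -196.7   53.3] 0.3 [ 447.3 -204.6] [ 417.3 -215.3]
tri [502.6 -99.2] -3.72 0.9
c1near [  -3. -113.   46.] c1far [  47. -105.   69.] c2near [ -2. -31.  32.] c2far [ 50. -30.  34.] c3near [-3. 26. 36.] c3far [50. 27. 37.] c4near [-1. 86. 36.] c4far [51. 86. 38.] c5near [ -1. 144.  42.] c5far [ 49. 144.  43.] loupetop [ -52. -101.   53.] top [502.1 -98. ] -3.8 2.0
scene [504.9 -98.6] -3.74 3.0
```

Chart origin is about (502.6, -98.8) with yaw -3.74°. All residuals are within a few mm, and the eyelet fits at (517,-266,12). Chip 1 is at about 1.1 rad and the others at about 0.5. I'll turn the tool so its x runs along the row, shut the fingers and raise slightly.

```bash
python3 -m handwheel '{"translation":[[0,0,-0.005],[0,0,-0.005],[0,0,-0.005],[0,0,-0.005],[0,0,-0.005],[0,0,0],[0,0,0],[0,0,0],[0,0,0]],"dr":[[0,0,8.4],[0,0,8.4],[0,0,8.4],[0,0,8.4],[0,0,8.4],[0,0,8.4],[0,0,8.4],[0,0,8.4],[0,0,0]],"claw":[255,255,255,255,255,255,255,255,255]}'
python3 - <<'E'
from h import *
s=bot.read_state();t=load('top1')
print(np.round(s['tcp_rot'],3),np.round(s['joints'],0),s['opening'],'pot',onz(t,90,247,0).round())
d=np.array([516.7,-266.1,80])-s['eef_pos'];print((s['tcp_rot'].T@d if hasattr(s['tcp_rot'],'T') else np.array(s['tcp_rot']).T@d).round(1))
E
```

```text
time_s: 1.0
eef_pos: [288.1, 582.3, 230.5]
tcp_rot: [[0.063, 0.998, -0.0], [0.998, -0.063, -0.001], [-0.001, -0.0, -1.0]]
contact_force: [0.4, 0.5, -0.2]
opening: 0.4
finger_force: 0.0
[[ 0.063  0.998 -0.   ]
 [ 0.998 -0.063 -0.001]
 [-0.001 -0.    -1.   ]] [-78.  30.  15.  87.  -8.  64. -65.] 0.4037888578447829 pot [403. 440.   0.]
[-832.2  281.4  151.3]
```

```bash
python3 -m handwheel '{"translation":[[-0.04,0.014,0],[-0.04,0.014,0],[-0.04,0.014,0],[-0.04,0.014,0],[-0.04,0.014,0],[-0.04,0.014,0],[-0.04,0.014,0],[-0.04,0.014,0],[-0.04,0.014,0],[-0.04,0.014,0],[-0.04,0.014,0],[-0.04,0.014,0],[-0.04,0.014,0],[-0.04,0.014,0],[-0.04,0.014,0],[-0.04,0.014,0],[-0.04,0.014,0],[-0.04,0.014,0],[-0.04,0.014,0],[0,0,0]],"dr":[[0,0,0],[0,0,0],[0,0,0],[0,0,0],[0,0,0],[0,0,0],[0,0,0],[0,0,0],[0,0,0],[0,0,0],[0,0,0],[0,0,0],[0,0,0],[0,0,0],[0,0,0],[0,0,0],[0,0,0],[0,0,0],[0,0,0],[0,0,0]],"claw":[255,255,255,255,255,255,255,255,255,255,255,255,255,255,255,255,255,255,255,255]}'
cat > where.py <<'E'
from h import *
s=bot.read_state();R=np.array(s['tcp_rot']);p=np.array(s['eef_pos'])
a=np.radians(-3.74);C=np.array([[np.cos(a),-np.sin(a)],[np.sin(a),np.cos(a)]])
print('t',s['time_s'],'chart xy',(C.T@(p[:2]-[502.6,-98.8])).round(1),'z',p[2].round(1),'F',np.round(s['contact_force'],1),'yaw',np.degrees(np.arctan2(R[1,1],R[0,1])).round(2),'togo eyelet z80',(R.T@(np.array([516.7,-266.1,80])-p)).round(1))
E
python3 where.py
```

```text
time_s: 3.0
eef_pos: [506.8, -199.3, 231.3]
tcp_rot: [[0.065, 0.998, 0.001], [0.998, -0.065, -0.005], [-0.004, 0.001, -1.0]]
contact_force: [-0.1, -0.8, -0.4]
opening: -0.3
finger_force: 0.0
t 3.0 chart xy [  10.7 -100. ] z 231.3 F [-0.1 -0.8 -0.4] yaw -3.75 togo eyelet z80 [-65.4  14.2 151.6]
```

```bash
python3 -m handwheel '{"translation":[[-0.033,0.007,0],[-0.033,0.007,0],[0,0,0.04],[0,0,0.04],[0,0,0.04],[0,0,0.03],[0,0,0],[0,0,0]],"dr":[[0,0,0],[0,0,0],[0,0,0],[0,0,0],[0,0,0],[0,0,0],[0,0,0],[0,0,0]],"claw":[255,255,255,255,255,255,255,255]}'
python3 where.py; python3 - <<'E'
from h import *
w=snap('wrist','w1.png');c=snap('scene','s2.png');t=snap('top','t2.png')
b=cv2.resize(c['color'][110:210,150:300,::-1],None,fx=3,fy=3);
a=cv2.resize(t['color'][160:260,215:385,::-1],None,fx=3,fy=3)
cv2.imwrite('pics/v2.png',np.vstack([np.hstack([w['color'][:,:280,::-1],w['color'][:,280:,::-1]])[:300,:],np.hstack([cv2.resize(b,(256,171)),cv2.resize(a,(256,171))])]))
E
```

```text
time_s: 3.8
eef_pos: [516.9, -259.0, 81.5]
tcp_rot: [[0.06, 0.998, -0.0], [0.998, -0.06, 0.0], [0.0, -0.0, -1.0]]
contact_force: [0.4, -0.1, 0.2]
opening: -0.1
finger_force: 0.0
t 3.8 chart xy [  24.7 -158.9] z 81.5 F [ 0.4 -0.1  0.2] yaw -3.43 togo eyelet z80 [-7.1  0.2  1.5]
```

View pics/v2.png

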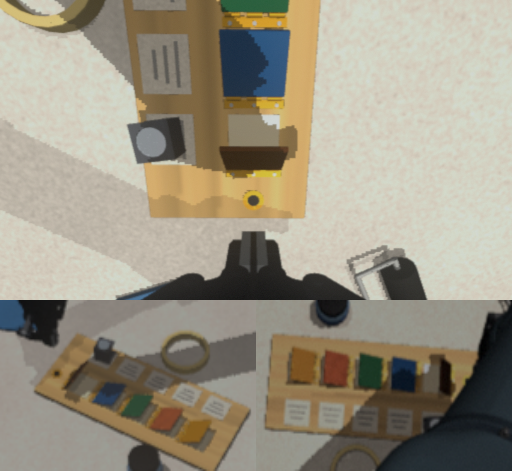

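The wrist view shows the fingertip (253,232), eyelet (253,200) and row middle line (253) in one column, so the sideways alignment is good. Now down onto the eyelet end.

```bash
python3 - <<'E'
from h import *
print(onz(load('w1'),253,200,12).round(1))
E
python3 -m handwheel '{"translation":[[-0.007,0,0.02],[0,0,0.02],[0,0,0.015],[0,0,0.006],[0,0,0],[0,0,0.002],[0,0,0]],"dr":[[0,0,0.3],[0,0,0],[0,0,0],[0,0,0],[0,0,0],[0,0,0],[0,0,0]],"claw":[255,255,255,255,255,255,255]}'
python3 where.py
```

```text
[ 517.  -266.7   12. ]
time_s: 4.65
eef_pos: [517.0, -266.4, 18.6]
tcp_rot: [[0.067, 0.998, 0.001], [0.998, -0.067, -0.0], [-0.0, 0.001, -1.0]]
contact_force: [0.1, 1.0, -0.6]
opening: 0.3
finger_force: 0.0
t 4.65 chart xy [  25.3 -166.3] z 18.6 F [ 0.1  1.  -0.6] yaw -3.84 togo eyelet z80 [  0.3  -0.2 -61.4]
```

```bash
Z='"dr":[[0,0,0],[0,0,0]],"claw":[255,255]}'; 
python3 -m handwheel '{"translation":[[0,0,0.004],[0,0,0]],"dr":[[0,0,0],[0,0,0]],"claw":[255,255]}' | sed -n '2p;4p'
python3 -m handwheel '{"translation":[[0,0,0.001],[0,0,0]],"dr":[[0,0,0],[0,0,0]],"claw":[255,255]}' | sed -n '2p;4p'
python3 -m handwheel '{"translation":[[0,0,0.001],[0,0,0]],"dr":[[0,0,0],[0,0,0]],"claw":[255,255]}' | sed -n '2p;4p'
python3 -m handwheel '{"translation":[[0,0,0.001],[0,0,0]],"dr":[[0,0,0],[0,0,0]],"claw":[255,255]}' | sed -n '2p;4p'
```

```text
eef_pos: [516.4, -266.0, 13.9]
contact_force: [-0.3, -0.3, -0.0]
eef_pos: [516.4, -266.2, 12.9]
contact_force: [0.5, 0.6, 0.2]
eef_pos: [516.4, -266.2, 11.9]
contact_force: [-0.3, -0.2, 0.4]
eef_pos: [516.4, -266.2, 10.9]
contact_force: [-0.6, -0.2, -0.3]
```

```bash

python3 -m handwheel '{"translation":[[0,0,0.001],[0,0,0]],"dr":[[0,0,0],[0,0,0]],"claw":[255,255]}' | sed -n '2p;4p'
python3 -m handwheel '{"translation":[[0,0,0.001],[0,0,0]],"dr":[[0,0,0],[0,0,0]],"claw":[255,255]}' | sed -n '2p;4p'
```

```text
eef_pos: [516.4, -266.2, 9.9]
contact_force: [-0.6, 0.1, -0.4]
eef_pos: [516.4, -266.1, 8.9]
contact_force: [0.1, 0.1, -0.6]
```

No contact yet, 3 mm below where it should be. I'll take a look.

```bash
python3 - <<'E'
from h import *
w=snap('wrist','w2.png');c=snap('scene','s3.png')
b=cv2.resize(c['color'][120:180,160:240,::-1],(400,300),interpolation=cv2.INTER_CUBIC)
a=cv2.resize(w['color'][100:300,180:330,::-1],(400,533))[:300+233]
o=np.zeros((533,800,3),np.uint8);o[:,:400]=a;o[:300,400:]=b;cv2.imwrite('pics/v3.png',o)
E
```

```text
(no output)
```

View pics/v3.png

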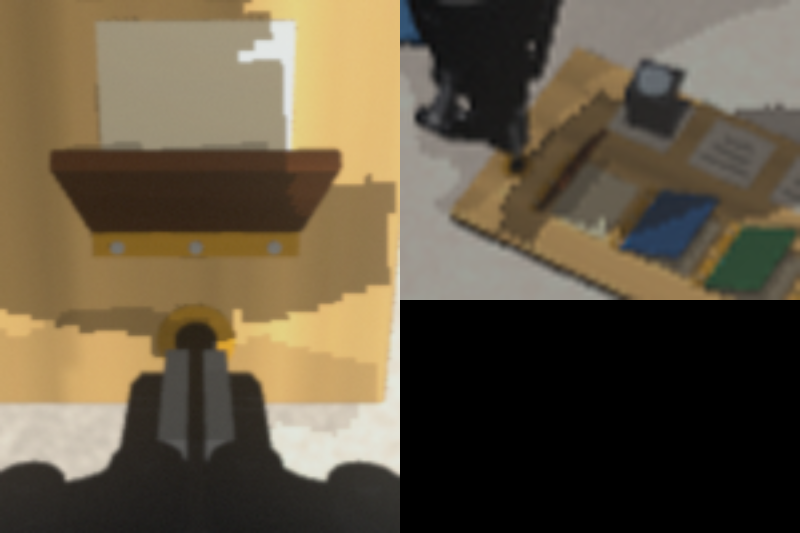

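The wrist crop shows the fingertips just over the eyelet hole (crop 195,345), with chip 1 square ahead and centred on the finger line. I'll keep probing in 1 mm steps.

```bash

python3 -m handwheel '{"translation":[[0,0,0.001],[0,0,0]],"dr":[[0,0,0],[0,0,0]],"claw":[255,255]}' | sed -n '2p;4p'
python3 -m handwheel '{"translation":[[0,0,0.001],[0,0,0]],"dr":[[0,0,0],[0,0,0]],"claw":[255,255]}' | sed -n '2p;4p'
```

```text
eef_pos: [516.4, -266.2, 7.9]
contact_force: [-0.4, 0.2, -0.6]
eef_pos: [516.4, -266.2, 6.9]
contact_force: [-0.6, 0.5, -0.2]
```

```bash
python3 - <<'E'
from h import *
w=load('w2');s=bot.read_state();R=np.array(s['tcp_rot']);p=np.array([516.4,-266.15,8.9])
o,d=ray(w,253.1,231.3);print('cam in tool',(R.T@(o-p)).round(1))
for z in(0,4,8,12,16):print(z,(R.T@(onz(w,253.1,231.3,z)-p)).round(1))
c=load('s3')
R2,_=cv2.Rodrigues(np.array(c['rvec'],float))
for q in([516.4,-266.15,8.9],[516.4+.7,-255.2,8.9],[516.4,-266.15,14]):
    x,_=cv2.projectPoints(np.array([q]),np.array(c['rvec'],float),np.array(c['tvec'],float),np.array([[c['fx'],0,c['cx']],[0,c['fy'],c['cy']],[0,0,1]]),None);u=x.ravel();print(u.round(1),((u-[160,120])*5+[400,0]).round())
E
```

```text
cam in tool [  81.3    0.2 -167.8]
0 [-9.5  0.6  8.9]
4 [-7.4  0.6  4.9]
8 [-5.4  0.5  0.9]
12 [-3.3  0.5 -3.1]
16 [-1.3  0.5 -7.1]
[183.6 153. ] [518. 165.]
[186.5 154.3] [532. 171.]
[183.3 152. ] [517. 160.]
```

No force at 6.9 mm could mean the tip is in the eyelet's hole. I'll go up, move 14 mm along the row onto bare board and probe there.

```bash

python3 -m handwheel '{"translation":[[0,0,-0.013],[0,0,0],[0.014,0,0],[0,0,0]],"dr":[[0,0,0],[0,0,0],[0,0,0],[0,0,0]],"claw":[255,255,255,255]}' | sed -n '2p;4p'
python3 -m handwheel '{"translation":[[0,0,0.005],[0,0,0.001],[0,0,0]],"dr":[[0,0,0],[0,0,0],[0,0,0]],"claw":[255,255,255]}' | sed -n '2p;4p'
python3 -m handwheel '{"translation":[[0,0,0.001],[0,0,0]],"dr":[[0,0,0],[0,0,0]],"claw":[255,255]}' | sed -n '2p;4p'
python3 -m handwheel '{"translation":[[0,0,0.001],[0,0,0]],"dr":[[0,0,0],[0,0,0]],"claw":[255,255]}' | sed -n '2p;4p'
```

```text
eef_pos: [517.8, -249.1, 19.7]
contact_force: [-0.0, 0.1, -0.2]
eef_pos: [516.9, -252.4, 13.5]
contact_force: [0.1, -1.0, -0.5]
eef_pos: [517.3, -252.5, 12.9]
contact_force: [0.6, 0.7, 0.0]
eef_pos: [517.3, -252.3, 11.9]
contact_force: [-0.1, 0.4, 0.5]
```

```bash

python3 -m handwheel '{"translation":[[0,0,0.001],[0,0,0]],"dr":[[0,0,0],[0,0,0]],"claw":[255,255]}' | sed -n '2p;4p'
python3 -m handwheel '{"translation":[[0,0,0.001],[0,0,0]],"dr":[[0,0,0],[0,0,0]],"claw":[255,255]}' | sed -n '2p;4p'
python3 -m handwheel '{"translation":[[0,0,0.001],[0,0,0]],"dr":[[0,0,0],[0,0,0]],"claw":[255,255]}' | sed -n '2p;4p'
```

```text
eef_pos: [517.3, -252.2, 10.9]
contact_force: [-0.2, -0.5, -0.1]
eef_pos: [517.3, -252.2, 9.9]
contact_force: [0.3, 0.2, 0.1]
eef_pos: [517.3, -252.2, 8.9]
contact_force: [-0.5, 0.5, -0.4]
```

```bash

for i in 1; do :; done
python3 -m handwheel '{"translation":[[0,0,0.001],[0,0,0.001],[0,0,0]],"dr":[[0,0,0],[0,0,0],[0,0,0]],"claw":[255,255,255]}' | sed -n '2p;4p'
python3 -m handwheel '{"translation":[[0,0,0.001],[0,0,0]],"dr":[[0,0,0],[0,0,0]],"claw":[255,255]}' | sed -n '2p;4p'
python3 -m handwheel '{"translation":[[0,0,0.001],[0,0,0]],"dr":[[0,0,0],[0,0,0]],"claw":[255,255]}' | sed -n '2p;4p'
python3 - <<'E'
from h import *
w=snap('wrist','w3.png');c=snap('scene','s4.png')
b=cv2.resize(c['color'][120:180,160:240,::-1],(400,300),interpolation=cv2.INTER_CUBIC)
a=cv2.resize(w['color'][100:300,180:330,::-1],(400,533))
o=np.zeros((533,800,3),np.uint8);o[:,:400]=a;o[:300,400:]=b;cv2.imwrite('pics/v4.png',np.clip(o*1.5,0,255))
E
```

```text
eef_pos: [517.3, -252.2, 6.8]
contact_force: [0.1, -0.6, 0.3]
eef_pos: [517.3, -252.2, 5.9]
contact_force: [-0.3, -0.2, -0.3]
eef_pos: [517.3, -252.2, 4.9]
contact_force: [-0.7, -0.6, 0.4][ WARN:0@0.881] global loadsave.cpp:1063 imwrite_ Unsupported depth image for selected encoder is fallbacked to CV_8U.
```

View pics/v4.png

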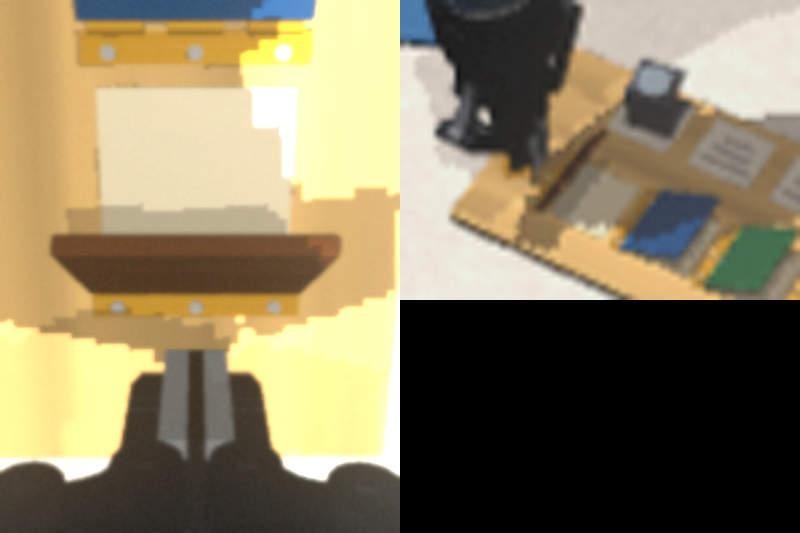

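The fingertip still appears above the board, with its shadow ahead of it and chip 1 just beyond. So the true tip sits behind the nominal TCP, and I'll keep probing until I get contact.

```bash

python3 -m handwheel '{"translation":[[0,0,0.001],[0,0,0]],"dr":[[0,0,0],[0,0,0]],"claw":[255,255]}' | sed -n '2p;4p'
python3 -m handwheel '{"translation":[[0,0,0.001],[0,0,0]],"dr":[[0,0,0],[0,0,0]],"claw":[255,255]}' | sed -n '2p;4p'
python3 -m handwheel '{"translation":[[0,0,0.001],[0,0,0]],"dr":[[0,0,0],[0,0,0]],"claw":[255,255]}' | sed -n '2p;4p'
python3 where.py
python3 - <<'E'
from h import *
K=lambda c:np.array([[c['fx'],0,c['cx']],[0,c['fy'],c['cy']],[0,0,1]])
w=load('w3');p=np.array([517.3,-252.2,4.9])
for dy in(0,5,11):
  for z in(5,10,15,20):
    q=p+[0,dy,0];q[2]=z
    for c in(w,load('s4')):print(dy,z,cv2.projectPoints(q[None],np.array(c['rvec'],float),np.array(c['tvec'],float),K(c),None)[0].ravel().round(1),end=' ')
    print()
E
```

```text
eef_pos: [517.3, -252.2, 3.9]
contact_force: [1.0, 0.6, -0.1]
eef_pos: [517.3, -252.2, 2.9]
contact_force: [-0.0, -0.2, -0.1]
eef_pos: [517.3, -252.2, 1.9]
contact_force: [-0.0, -0.6, -0.7]
t 9.45 chart xy [  24.7 -152.1] z 1.9 F [-0.  -0.6 -0.7] yaw -3.84 togo eyelet z80 [-13.9   0.3 -78.1]
0 5 [252.3 225. ] 0 5 [187.4 155.4] 
0 10 [252.2 228.3] 0 10 [187.2 154.4] 
0 15 [252.2 231.7] 0 15 [187.  153.5] 
0 20 [252.2 235.3] 0 20 [186.8 152.6] 
5 5 [251.8 218.4] 5 5 [188.8 155.9] 
5 10 [251.7 221.5] 5 10 [188.6 155. ] 
5 15 [251.7 224.8] 5 15 [188.4 154. ] 
5 20 [251.7 228.3] 5 20 [188.2 153.1] 
11 5 [251.2 210.3] 11 5 [190.5 156.5] 
11 10 [251.1 213.2] 11 10 [190.3 155.6] 
11 15 [251.1 216.3] 11 15 [190.1 154.7] 
11 20 [251.  219.6] 11 20 [189.8 153.8]
```

```bash

python3 -m handwheel '{"translation":[[0,0,0.001],[0,0,0]],"dr":[[0,0,0],[0,0,0]],"claw":[255,255]}' | sed -n '2p;4p'
python3 -m handwheel '{"translation":[[0,0,0.001],[0,0,0]],"dr":[[0,0,0],[0,0,0]],"claw":[255,255]}' | sed -n '2p;4p'
python3 -m handwheel '{"translation":[[0,0,0.001],[0,0,0]],"dr":[[0,0,0],[0,0,0]],"claw":[255,255]}' | sed -n '2p;4p'
```

```text
eef_pos: [517.3, -252.2, 0.9]
contact_force: [-0.4, 0.1, -0.9]
eef_pos: [517.3, -252.2, -0.1]
contact_force: [-0.2, -0.4, 1.2]
eef_pos: [517.3, -252.2, -1.1]
contact_force: [-0.4, -0.8, -0.2]
```

```bash
python3 - <<'E'
from h import *
w=snap('wrist','w4.png');c=snap('scene','s5.png')
x=cv2.resize(w['color'][205:265,220:290,::-1],(420,360),interpolation=cv2.INTER_NEAREST)
y=cv2.resize(load('w1')['color'][205:265,220:290,::-1],(380,360),interpolation=cv2.INTER_NEAREST)
b=cv2.resize(c['color'][130:170,160:220,::-1],(360,240),interpolation=cv2.INTER_CUBIC);d=cv2.resize(load('scene1')['color'][130:170,160:220,::-1],(360,240),interpolation=cv2.INTER_CUBIC)
o=np.zeros((600,800,3),np.uint8);o[:360,:420]=x;o[:360,420:]=y;o[360:,:360]=b;o[360:,400:760]=d
cv2.imwrite('pics/v5.png',np.clip(o*1.4,0,255).astype(np.uint8))
s=bot.read_state();print(np.round(s['joint_efforts'],2),np.round(s['wrist_torque'],2),s['opening'],s['finger_force'])
E
```

```text
[-0.000e+00 -5.531e+01  1.004e+01 -1.499e+01  1.000e-02  0.000e+00
  0.000e+00] [-0.02 -0.01  0.02] 0.15268386612210927 0.0
```

View pics/v5.png

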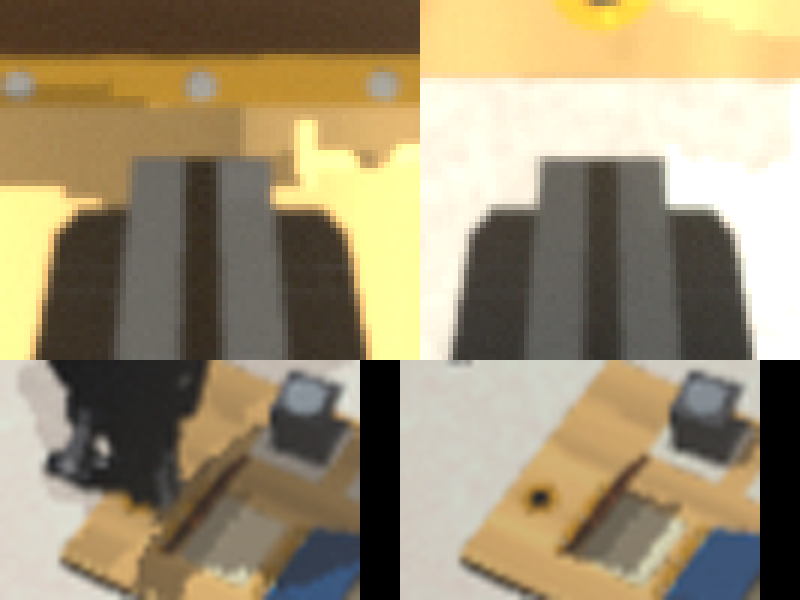

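The tip pixel has not moved from before (row ~231) and still shows clear of the board; the hinge is about 8 px ahead. I'll continue down.

```bash

python3 -m handwheel '{"translation":[[0,0,0.001],[0,0,0]],"dr":[[0,0,0],[0,0,0]],"claw":[255,255]}' | sed -n '2p;4p'
python3 -m handwheel '{"translation":[[0,0,0.001],[0,0,0]],"dr":[[0,0,0],[0,0,0]],"claw":[255,255]}' | sed -n '2p;4p'
python3 -m handwheel '{"translation":[[0,0,0.001],[0,0,0]],"dr":[[0,0,0],[0,0,0]],"claw":[255,255]}' | sed -n '2p;4p'
python3 -m handwheel '{"translation":[[0,0,0.001],[0,0,0]],"dr":[[0,0,0],[0,0,0]],"claw":[255,255]}' | sed -n '2p;4p'
```

```text
eef_pos: [517.3, -252.2, -2.1]
contact_force: [-0.1, -0.2, -0.4]
eef_pos: [517.3, -252.2, -3.1]
contact_force: [0.7, 0.4, -0.1]
eef_pos: [517.3, -252.2, -4.1]
contact_force: [-1.5, -0.5, 0.2]
eef_pos: [517.3, -252.2, -5.1]
contact_force: [0.4, 0.2, 0.5]
```

```bash

python3 -m handwheel '{"translation":[[0,0,0.001],[0,0,0]],"dr":[[0,0,0],[0,0,0]],"claw":[255,255]}' | sed -n '2p;4p'
python3 -m handwheel '{"translation":[[0,0,0.001],[0,0,0]],"dr":[[0,0,0],[0,0,0]],"claw":[255,255]}' | sed -n '2p;4p'
python3 - <<'E'
from h import *
w=snap('wrist','w5.png');c=snap('scene','s6.png');t=snap('top','t6.png')
x=cv2.resize(w['color'][185:265,220:290,::-1],(420,480),interpolation=cv2.INTER_NEAREST)
b=cv2.resize(c['color'][130:170,160:220,::-1],(380,253),interpolation=cv2.INTER_CUBIC)
d=cv2.resize(load('s5')['color'][130:170,160:220,::-1],(380,253),interpolation=cv2.INTER_CUBIC)
o=np.zeros((520,800,3),np.uint8);o[:480,:420]=x;o[:253,420:]=b;o[260:513,420:]=d
cv2.imwrite('pics/v6.png',np.clip(o*1.4,0,255).astype(np.uint8))
E
```

```text
eef_pos: [517.3, -252.2, -6.1]
contact_force: [-0.7, -0.3, -0.5]
eef_pos: [517.3, -252.2, -7.1]
contact_force: [0.3, 0.4, -0.6]
```

View pics/v6.png

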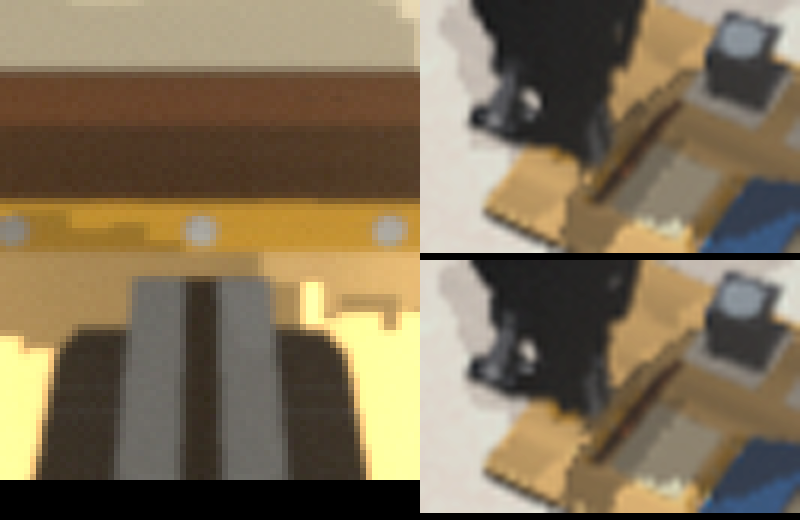

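The shadow gap has halved over 6 mm of descent, so contact should come near a reading of -13. Continuing.

```bash

python3 -m handwheel '{"translation":[[0,0,0.001],[0,0,0.001],[0,0,0]],"dr":[[0,0,0],[0,0,0],[0,0,0]],"claw":[255,255,255]}' | sed -n '2p;4p'
python3 -m handwheel '{"translation":[[0,0,0.001],[0,0,0]],"dr":[[0,0,0],[0,0,0]],"claw":[255,255]}' | sed -n '2p;4p'
python3 -m handwheel '{"translation":[[0,0,0.001],[0,0,0]],"dr":[[0,0,0],[0,0,0]],"claw":[255,255]}' | sed -n '2p;4p'
python3 -m handwheel '{"translation":[[0,0,0.001],[0,0,0]],"dr":[[0,0,0],[0,0,0]],"claw":[255,255]}' | sed -n '2p;4p'
```

```text
eef_pos: [517.3, -252.2, -9.2]
contact_force: [0.5, -0.0, 0.6]
eef_pos: [517.3, -252.2, -10.1]
contact_force: [-0.3, -0.6, -1.1]
eef_pos: [517.3, -252.2, -11.1]
contact_force: [-0.1, 0.4, -0.2]
eef_pos: [517.3, -252.2, -12.1]
contact_force: [0.1, -0.2, -0.3]
```

```bash

python3 -m handwheel '{"translation":[[0,0,0.001],[0,0,0]],"dr":[[0,0,0],[0,0,0]],"claw":[255,255]}' | sed -n '2p;4p'
python3 -m handwheel '{"translation":[[0,0,0.001],[0,0,0]],"dr":[[0,0,0],[0,0,0]],"claw":[255,255]}' | sed -n '2p;4p'
python3 - <<'E'
from h import *
w=snap('wrist','w6.png');c=snap('scene','s7.png')
x=cv2.resize(w['color'][185:265,220:290,::-1],(420,480),interpolation=cv2.INTER_NEAREST)
b=cv2.resize(c['color'][120:180,155:235,::-1],(380,285),interpolation=cv2.INTER_CUBIC)
o=np.zeros((520,800,3),np.uint8);o[:480,:420]=x;o[:285,420:]=b
cv2.imwrite('pics/v7.png',np.clip(o*1.4,0,255).astype(np.uint8))
print(bot.read_state()['time_s'])
E
```

```text
eef_pos: [517.4, -252.2, -13.1]
contact_force: [0.6, 0.5, 0.4]
eef_pos: [517.4, -252.2, -13.2]
contact_force: [-2.9, 2.2, 9.4]
12.9
```

View pics/v7.png

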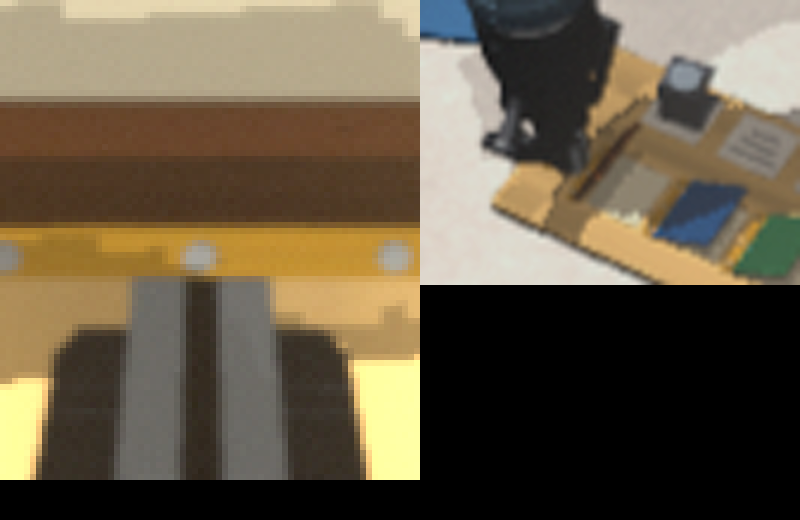

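Contact at reading -13.2 (9.4 N, about 10 N/mm), so the true tip height is the reading plus about 25 mm. The row is square ahead. I'll stroke chip 1 now: rise to about 18 mm above flat, advance onto its upper half and descend while advancing.

```bash

python3 -m handwheel '{"translation":[[0,0,-0.008],[0,0,-0.008],[0,0,-0.007],[0.004,0,0],[0.004,0,0],[0.004,0,0],[0.004,0,0],[0.003,0,0.0015],[0.003,0,0.0015],[0.003,0,0.0015],[0.003,0,0.0015],[0.003,0,0.0015],[0,0,0]],"dr":[[0,0,0],[0,0,0],[0,0,0],[0,0,0],[0,0,0],[0,0,0],[0,0,0],[0,0,0],[0,0,0],[0,0,0],[0,0,0],[0,0,0],[0,0,0]],"claw":[255,255,255,255,255,255,255,255,255,255,255,255,255]}' | sed -n '1,2p;4p'; python3 where.py
python3 -m handwheel '{"translation":[[0.003,0,0.0015],[0.003,0,0.0015],[0.003,0,0.0015],[0,0,0]],"dr":[[0,0,0],[0,0,0],[0,0,0],[0,0,0]],"claw":[255,255,255,255]}' | sed -n '2p;4p'
python3 -m handwheel '{"translation":[[0.003,0,0.0015],[0.003,0,0.0015],[0.003,0,0.0015],[0,0,0]],"dr":[[0,0,0],[0,0,0],[0,0,0],[0,0,0]],"claw":[255,255,255,255]}' | sed -n '2p;4p'; python3 where.py
```

```text
time_s: 14.2
eef_pos: [519.4, -220.5, 1.2]
contact_force: [-0.2, -0.1, 0.4]
t 14.2 chart xy [  24.7 -120.4] z 1.2 F [-0.2 -0.1  0.4] yaw -3.8 togo eyelet z80 [-45.6   0.3 -78.8]
eef_pos: [520.0, -211.5, -3.3]
contact_force: [-0.2, -0.0, 0.3]
eef_pos: [520.6, -202.5, -7.8]
contact_force: [0.6, 0.6, 0.3]
t 15.0 chart xy [  24.7 -102.3] z -7.8 F [0.6 0.6 0.3] yaw -3.8 togo eyelet z80 [-63.7   0.3 -87.9]
```

Forces are light. Now I'll close down at the free edge and watch the force.

```bash

python3 -m handwheel '{"translation":[[0.002,0,0.001],[0,0,0]],"dr":[[0,0,0],[0,0,0]],"claw":[255,255]}' | sed -n '2p;4p'
python3 -m handwheel '{"translation":[[0.002,0,0.0005],[0,0,0]],"dr":[[0,0,0],[0,0,0]],"claw":[255,255]}' | sed -n '2p;4p'
python3 -m handwheel '{"translation":[[0.001,0,0.0005],[0,0,0]],"dr":[[0,0,0],[0,0,0]],"claw":[255,255]}' | sed -n '2p;4p'
python3 - <<'E'
from h import *
# where is dark brown chip now (wrist), z=16
w=snap('wrist','w7.png');h=cv2.cvtColor(w['color'],cv2.COLOR_RGB2HSV);s=bot.read_state()
a=np.radians(-3.74);C=np.array([[np.cos(a),-np.sin(a)],[np.sin(a),np.cos(a)]])
for v in range(140,236,4):
    q=onz(w,285,v,16);print(v,w['color'][v,285],(C.T@(q[:2]-[502.6,-98.8])).round(0),end=' | ')
E
```

```text
eef_pos: [520.8, -201.1, -8.6]
contact_force: [0.5, 0.2, -0.7]
eef_pos: [521.0, -199.1, -9.0]
contact_force: [-0.1, -0.0, 0.5]
eef_pos: [521.0, -198.9, -9.3]
contact_force: [-1.4, -0.7, 2.8]
140 [51 65 86] [ 42. -37.] | 144 [ 57  98 143] [ 42. -39.] | 148 [ 57  97 143] [ 43. -41.] | 152 [ 57  98 143] [ 43. -43.] | 156 [46 65 89] [ 43. -46.] | 160 [47 66 91] [ 43. -48.] | 164 [46 65 90] [ 43. -50.] | 168 [44 63 89] [ 43. -52.] | 172 [39 60 84] [ 43. -54.] | 176 [45 63 87] [ 43. -57.] | 180 [43 63 87] [ 43. -59.] | 184 [43 62 87] [ 43. -61.] | 188 [43 62 85] [ 43. -64.] | 192 [42 61 84] [ 43. -66.] | 196 [41 61 84] [ 44. -68.] | 200 [43 61 84] [ 44. -71.] | 204 [44 62 84] [ 44. -73.] | 208 [132  98  36] [ 44. -76.] | 212 [120 107  89] [ 44. -78.] | 216 [124 120 112] [ 44. -81.] | 220 [133 107  68] [ 44. -83.] | 224 [73 48 31] [ 44. -86.] | 228 [72 47 29] [ 44. -88.] | 232 [74 49 29] [ 44. -91.] |
```

Chip 1 is flat: 2.8 N at -9.3 as predicted, with its free edge seen at y = -85. On to chip 2.

```bash

python3 -m handwheel '{"translation":[[0.004,0,0],[0.004,0,-0.0016],[0.004,0,-0.0016],[0.004,0,-0.0016],[0.004,0,-0.0016],[0.004,0,-0.0016],[0.004,0,-0.0016],[0.004,0,0],[0.004,0,0],[0.004,0,0.0015],[0.004,0,0.0015],[0.004,0,0.0015],[0.004,0,0.0015],[0.004,0,0.0015],[0.004,0,0.0015],[0,0,0]],"dr":[[0,0,0],[0,0,0],[0,0,0],[0,0,0],[0,0,0],[0,0,0],[0,0,0],[0,0,0],[0,0,0],[0,0,0],[0,0,0],[0,0,0],[0,0,0],[0,0,0],[0,0,0],[0,0,0]],"claw":[255,255,255,255,255,255,255,255,255,255,255,255,255,255,255,255]}' | sed -n '2p;4p'; python3 where.py
python3 -m handwheel '{"translation":[[0.001,0,0.0005],[0,0,0]],"dr":[[0,0,0],[0,0,0]],"claw":[255,255]}' | sed -n '2p;4p'
```

```text
eef_pos: [525.0, -137.7, -9.1]
contact_force: [0.7, -0.3, 0.1]
t 17.25 chart xy [ 24.9 -37.3] z -9.1 F [ 0.7 -0.3  0.1] yaw -3.79 togo eyelet z80 [-1.286e+02  1.000e-01 -8.910e+01]
eef_pos: [525.1, -137.8, -9.2]
contact_force: [-0.3, -0.9, 2.6]
```

Chip 2 is flat (2.6 N at -9.2). Chip 3 next.

```bash

python3 -m handwheel '{"translation":[[0.004,0,0],[0.004,0,-0.0016],[0.004,0,-0.0016],[0.004,0,-0.0016],[0.004,0,-0.0016],[0.004,0,-0.0016],[0.004,0,-0.0016],[0.004,0,0],[0.004,0,0],[0.004,0,0.0015],[0.004,0,0.0015],[0.004,0,0.0015],[0.004,0,0.0015],[0.004,0,0.0015],[0.004,0,0.0015],[0,0,0]],"dr":[[0,0,0],[0,0,0],[0,0,0],[0,0,0],[0,0,0],[0,0,0],[0,0,0],[0,0,0],[0,0,0],[0,0,0],[0,0,0],[0,0,0],[0,0,0],[0,0,0],[0,0,0],[0,0,0]],"claw":[255,255,255,255,255,255,255,255,255,255,255,255,255,255,255,255]}' | sed -n '2p;4p'; python3 where.py
python3 -m handwheel '{"translation":[[0,0,0.0006],[0,0,0]],"dr":[[0,0,0],[0,0,0]],"claw":[255,255]}' | sed -n '2p;4p'
```

```text
eef_pos: [529.1, -76.8, -9.0]
contact_force: [0.4, 0.5, 0.3]
t 19.05 chart xy [25.  23.7] z -9.0 F [0.4 0.5 0.3] yaw -3.79 togo eyelet z80 [-1.897e+02  1.000e-01 -8.910e+01]
eef_pos: [529.1, -77.3, -9.3]
contact_force: [-0.6, 2.1, 2.4]
```

Chip 3 is flat. Chip 4 next.

```bash

python3 -m handwheel '{"translation":[[0.004,0,0],[0.004,0,-0.0016],[0.004,0,-0.0016],[0.004,0,-0.0016],[0.004,0,-0.0016],[0.004,0,-0.0016],[0.004,0,-0.0016],[0.004,0,0],[0.004,0,0],[0.004,0,0.0015],[0.004,0,0.0015],[0.004,0,0.0015],[0.004,0,0.0015],[0.004,0,0.0015],[0.004,0,0.0015],[0,0,0]],"dr":[[0,0,0],[0,0,0],[0,0,0],[0,0,0],[0,0,0],[0,0,0],[0,0,0],[0,0,0],[0,0,0],[0,0,0],[0,0,0],[0,0,0],[0,0,0],[0,0,0],[0,0,0],[0,0,0]],"claw":[255,255,255,255,255,255,255,255,255,255,255,255,255,255,255,255]}' | sed -n '2p;4p'; python3 where.py
python3 -m handwheel '{"translation":[[0,0,0.0006],[0,0,0]],"dr":[[0,0,0],[0,0,0]],"claw":[255,255]}' | sed -n '2p;4p'
```

```text
eef_pos: [533.1, -16.9, -9.0]
contact_force: [-0.7, -0.3, 0.4]
t 20.85 chart xy [25.1 83.7] z -9.0 F [-0.7 -0.3  0.4] yaw -3.79 togo eyelet z80 [-2.497e+02  1.000e-01 -8.910e+01]
eef_pos: [533.1, -17.4, -9.3]
contact_force: [-0.0, 2.5, 2.3]
```

Chip 4 is flat. Last one, chip 5, finishing with a slide towards its free edge.

```bash

python3 -m handwheel '{"translation":[[0.004,0,0],[0.004,0,-0.0016],[0.004,0,-0.0016],[0.004,0,-0.0016],[0.004,0,-0.0016],[0.004,0,-0.0016],[0.004,0,-0.0016],[0.004,0,0],[0.004,0,0],[0.004,0,0.0015],[0.004,0,0.0015],[0.004,0,0.0015],[0.004,0,0.0015],[0.004,0,0.0015],[0.004,0,0.0015],[0,0,0]],"dr":[[0,0,0],[0,0,0],[0,0,0],[0,0,0],[0,0,0],[0,0,0],[0,0,0],[0,0,0],[0,0,0],[0,0,0],[0,0,0],[0,0,0],[0,0,0],[0,0,0],[0,0,0],[0,0,0]],"claw":[255,255,255,255,255,255,255,255,255,255,255,255,255,255,255,255]}' | sed -n '2p;4p'; python3 where.py
python3 -m handwheel '{"translation":[[0.001,0,0.0006],[0.001,0,0],[0.001,0,0],[0,0,0]],"dr":[[0,0,0],[0,0,0],[0,0,0],[0,0,0]],"claw":[255,255,255,255]}' | sed -n '2p;4p'
```

```text
eef_pos: [537.1, 42.9, -9.0]
contact_force: [0.4, -0.3, 0.6]
t 22.65 chart xy [ 25.2 143.7] z -9.0 F [ 0.4 -0.3  0.6] yaw -3.79 togo eyelet z80 [-3.097e+02  1.000e-01 -8.910e+01]
eef_pos: [537.6, 44.9, -9.2]
contact_force: [-1.0, -1.2, 2.5]
```

All five pressed flat. I'll lift straight off, back away and check numerically.

```bash

python3 -m handwheel '{"translation":[[0,0,-0.005],[0,0,-0.02],[0,0,-0.04],[0,0,-0.04],[0,0,-0.04],[0,0,-0.04],[0,0,-0.04],[0.04,0,0],[0.04,0,0],[0.04,0,0],[0.04,0,0],[0.04,0,0],[0,0,0]],"dr":[[0,0,0],[0,0,0],[0,0,0],[0,0,0],[0,0,0],[0,0,0],[0,0,0],[0,0,0],[0,0,0],[0,0,0],[0,0,0],[0,0,0],[0,0,0]],"claw":[255,255,255,255,255,255,255,255,255,255,255,255,255]}' | sed -n '1,2p;4p'
python3 - <<'E'
from h import *
c=snap('scene','s9.png');t=snap('top','t9.png');t0=load('top1');c0=load('scene1')
a=np.radians(-3.74);C=np.array([[np.cos(a),-np.sin(a)],[np.sin(a),np.cos(a)]])
K=lambda c:np.array([[c['fx'],0,c['cx']],[0,c['fy'],c['cy']],[0,0,1]])
# chip free-edge in each view, transect along the row at x=+25, z=16
for n,s in(('top',t),('scene',c)):
    y=np.arange(-180,186,1.);P=np.c_[(C@np.c_[np.full_like(y,25),y].T).T+[502.6,-98.8],np.full_like(y,16.)]
    u=cv2.projectPoints(P,np.array(s['rvec'],float),np.array(s['tvec'],float),K(s),None)[0][:,0]
    col=cv2.remap(s['color'],u[:,:1].astype(np.float32),u[:,1:].astype(np.float32),cv2.INTER_LINEAR)[:,0].astype(float)
    g=np.linalg.norm(np.diff(cv2.GaussianBlur(col,(1,5),1),axis=0),axis=1)
    pk=[i for i in range(3,len(g)-3) if g[i]==g[i-3:i+4].max() and g[i]>4];print(n,[(int(y[i])) for i in pk])
# shifts: bystanders/chart by image difference
for n,A,B in(('top',t0,t),('scene',c0,c)):
    d=cv2.absdiff(A['color'],B['color']).max(2);m=(d>45).astype(np.uint8);m=cv2.morphologyEx(m,cv2.MORPH_OPEN,np.ones((2,2),np.uint8))
    k,_,st,_=cv2.connectedComponentsWithStats(m);print(n,[tuple(map(int,r)) for r in st[1:] if r[4]>8])
E
```

```text
time_s: 24.35
eef_pos: [549.2, 252.8, 215.0]
contact_force: [0.4, 0.3, -0.5]
top [-169, -160, -142, -133, -83, -72, -25, -15, 36, 48, 95, 105, 110, 153, 157]
scene [-169, -162, -135, -84, -73, -26, -14, 36, 45, 94, 101, 108, 156]
top [(66, 65, 3, 9, 19), (71, 67, 3, 12, 29), (54, 70, 5, 13, 43), (0, 73, 143, 222, 9317), (77, 72, 3, 7, 17), (50, 80, 5, 6, 20), (59, 83, 6, 3, 17), (67, 83, 20, 3, 56), (0, 112, 13, 13, 85), (3, 133, 3, 3, 9), (0, 145, 4, 4, 14), (0, 158, 2, 5, 10), (47, 166, 9, 2, 18), (237, 192, 3, 16, 37), (285, 192, 7, 3, 16), (338, 195, 8, 8, 23), (326, 197, 12, 19, 97), (45, 201, 7, 5, 25), (240, 207, 10, 4, 24), (37, 221, 5, 2, 10), (88, 220, 9, 9, 34), (95, 225, 4, 4, 13), (23, 229, 26, 68, 625), (107, 234, 4, 3, 10), (90, 245, 4, 3, 10), (89, 267, 22, 22, 171), (91, 268, 3, 3, 9), (118, 281, 3, 5, 12), (111, 286, 5, 5, 19), (88, 289, 10, 9, 44), (116, 291, 5, 7, 17), (96, 295, 14, 15, 71), (107, 295, 3, 5, 12), (6, 299, 35, 6, 151), (88, 300, 9, 11, 52), (116, 305, 4, 7, 19), (14, 311, 4, 3, 9), (15, 310, 23, 54, 461), (113, 313, 6, 6, 21), (11, 317, 3, 3, 9), (101, 316, 6, 5, 19), (109, 321, 11, 9, 63), (26, 335, 40, 49, 1364), (0, 357, 27, 27, 515), (67, 357, 9, 11, 65), (79, 359, 3, 5, 11), (98, 369, 5, 4, 13)]
scene [(382, 0, 14, 38, 285), (408, 0, 7, 15, 61), (339, 32, 70, 151, 4967), (401, 93, 111, 106, 2495), (483, 101, 29, 33, 471), (392, 112, 44, 31, 275), (484, 131, 5, 6, 21), (356, 146, 67, 97, 2365), (197, 148, 4, 4, 11), (194, 157, 15, 12, 63), (216, 159, 8, 4, 21), (232, 166, 9, 4, 28), (252, 175, 6, 11, 36), (269, 182, 5, 3, 12), (245, 187, 7, 3, 17), (261, 186, 16, 13, 88), (494, 196, 13, 7, 37)]
```

Both views put the free edges at the flat positions (-84, -25, 36, 95, 156 against -85, -25, 35, 95, 155). The chart and the loupe show no shift, and the arm is clear. Handing in.

```bash
python3 -c "
from workcell import bot
print(bot.job_done())"
```

```text
the job is handed in; nothing more can be done
None
```

All five chips were smoothed flat in one light pass from the eyelet end, with no sign in the final images that the chart or the things around it moved, and the job is handed in at about 24 s of the 48 s allowed.

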